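# Clear the carton and open the strong case's combination lock

### The job

Take the small closed carton off the lid of the grey strong case and stack it squarely, edges flush, on top of the column of two like cartons, without shifting the column, and let go of it. Then turn the lock's clicking dial until its pointer rests in the notch facing the long white index rib beside the shackle, and pull the U-shaped shackle up out of the lock. Finish while still holding the shackle in the gripper, upright and still, above the lock with its feet at least 6 cm clear of the lock's top face; do not knock the ampoule tray, the jar or the tape roll.

Things in the scene. Friction and masses are not known exactly. Their poses are not given: they have to be found in the camera images.
- carton_top: The closed cardboard carton to be stacked, 110 (own x) x 62 (own y) x 55 (z) mm, 0.15 to 0.3 kg, at the start lying on the case's lid beside the lock; origin at the centre of its underside. Grasp it across the 62 mm, near its top, to keep clear of the lock.
- carton_mid: The upper of the two like cartons (110 x 62 x 55 mm) that already stand stacked as a column on the table; loose; origin at the centre of its underside, so the third carton belongs with its origin 55 mm straight above, long sides parallel (either way round).
- carton_low: The lower carton of the column, same size, loose on the table; origin at the centre of its underside.
- strong_case: Grey steel case 200 (own x) x 280 (own y) x 70 mm, fixed; origin under its centre. On its flat lid a dark lock housing 140 x 76 x 30 mm (own x -70 to +70, y -88 to -12 mm; its top face 100 mm above the table) bears the dial (axis at own x -32, y -50) and the shackle. A 5 mm thick, 24 mm wide steel hasp strap lies on the housing under the shackle's bow.
- lid_top (a point): Centre of the case's lid surface, 70 mm above the table.
- lock_top (a point): Point on the top face of the lock housing midway between the two shackle legs, at own x +39, y -50, z 100 mm of the case; axes as the case's.
- index_rib (a point): The long white raised rib (12 x 4 x 3 mm) on the housing, between the dial and the shackle, on the line from the dial's axis along the case's +x. The other notches have only small short ticks. The dial's pointer must face it.
- dial_grip (a point): On the dial's vertical axis, 24 mm above the housing. Dial: steel cap 52 mm across, its top 7 mm above the housing, bearing an upright black bar 12 mm thick, 40 mm long, top 36 mm above the housing: grip its upper half, fingertips off the cap. x axis: along the bar to the pointer end (white nose, white line on top). 41 mm free from bar side to the shackle's near leg.
- dial (a joint): Dial angle in rad, 0 when the pointer faces the index rib, positive counter-clockwise from above: turn clockwise to open. Spring notches each 0.524 rad (30 degrees), about 0.05 Nm to leave one (grip the bar firmly, 30 N); let go, it snaps to the nearest, or stays if within 0.05 of midway. Starts 0.4 to 1.75, mostly settled in a notch. The shackle comes free only within about 0.14 of 0.
- shackle: Loose U-shaped steel shackle of 9 mm round bar, 0.12 kg, 68.5 mm high, standing in the lock. Upright legs at own x -19 and +19 mm (own x as the case's); origin midway between their feet, 26 mm below the lock's top face. A lug at the foot of the leg next to the dial locks it in. Bores have 1.5 mm play all round, its legs are oiled: pull straight up.
- shackle_bow (a point): Middle of the shackle's straight level top bar (28 mm long along own x, 9 mm thick), on the bar's centre line, 64 mm above the shackle's origin and 38 mm above the housing: grip here, fingers closing across it (own y).
- ampoule_tray: Bystander: cardboard tray of glass ampoules, 90 x 130 x 53 mm, on the table beyond the work; leave it alone.
- reagent_jar: Bystander: amber jar, 56 mm diameter, 85 mm high; leave it alone.
- tape_roll: Bystander: roll of clear tape lying flat on the table beyond the work, 76 mm diameter, 24 mm high; leave it alone.
Things that resemble listed ones, but are neither listed nor needed, are in the scene too. What is shaped like the carton_top but purple is not meant.

How it is judged:
On the way, in this order (a step that is already met when the one before it is completed fails the run):
1. the carton is stacked squarely on the column and released (horizontal distance between carton_top and carton_mid below 0.008 m and angle between the x axis of carton_top and the x axis of carton_mid, either way round below 0.12 rad and z of carton_top in the frame of carton_mid between 0.05 and 0.06 m and angle between carton_top's own z axis and vertical below 0.06 rad and contact force between carton_top and the fingers below 0.05 N and horizontal distance between carton_mid and carton_low below 0.012 m and z of carton_mid in the frame of carton_low above 0.05 m), for 0.2 s.
2. the dial's pointer rests in the notch at the index rib (value of joint dial between -0.15 and 0.15 rad), for 0.2 s.
3. the shackle is pulled clear of the lock and held up (z of shackle in the frame of lock_top above 0.05 m and horizontal distance between shackle and lock_top below 0.1 m and angle between shackle's own z axis and vertical below 0.35 rad and contact force between shackle and the fingers above 1 N and contact force between shackle and strong_case below 0.05 N and linear speed of shackle below 0.05 m/s and contact force between shackle and carton_top below 0.05 N and contact force between shackle and carton_mid below 0.05 N and contact force between shackle and carton_low below 0.05 N), for 0.2 s.
At the end, for the whole second after the job is handed in: Third carton on the column within 8 mm and 0.12 rad of the middle one, level, released; dial within 0.15 rad of its mark; shackle held still by the fingers alone, within 0.35 rad of upright, feet over 50 mm above the lock top and within 100 mm sideways of its place (all of step 1 and all of step 2 and all of step 3); the arm keeps its last pose, push and grip.
It fails at once if a bystander was disturbed (distance of any of ampoule_tray, reagent_jar, tape_roll from where it was at the start of the episode above 0.03 m).
It fails at once if the column was shifted (distance of any of carton_low, carton_mid from where it was at the start of the episode above 0.025 m).
It also fails if it takes over 62 s, if anything falls off the work surface, if the arm or the gripper's body presses on something with over 40 N, if the wrist force passes 120 N, or if a joint passes its speed limit or range.

### The arm

A 7-joint arm with a two-finger parallel gripper is mounted at the origin on the work surface. World frame = base frame: x ahead of the robot, y to its left, z up, the work surface at z = 0. Lengths are in m, angles in rad, forces in N, time in s.
With the tool pointing down it reaches from about 0.4 to 0.875 m from the base axis. Payload 6.5 kg.
Tool frame: the origin (TCP) lies midway between the tips of the shut fingers; the grasp point (between the pads) lies 19 mm behind it; z points along the fingers, y is the line along which they close (so a half turn about z gives the same grasp; the last joint's range is limited). The gripper opens to 88 mm and grips with 3 to 60 N. Pads are 18 mm wide; open, the fingers measure 123 mm over their backs; the gripper's body (75 mm by 187 mm) begins 45 mm behind the grasp point.
Start: joints at [1.072, 0.536, -0.004, 1.538, 0.003, 1.067, -0.071], TCP at [0.273, -0.59, 0.239] pointing down, gripper open.
Joint ranges: [-2.7, 2.7], [-0.37, 2.16], [-1.27, 1.26], [0.24, 2.4], [-1.31, 4.45], [0.19, 1.91], [-2.76, 2.76]. Speed limits (rad/s): [2.39, 2.39, 3.14, 3.14, 3.14, 3.14, 3.14].

### API

Orientations are given as a rotation vector (axis times angle).
In Python, from station import r gives the robot as it stands.
- The arm moves only by the tool drive_tool, never from a script. Its argument "steps" is a list of rows, each a list of 2 entries, a list of its own where there are three numbers: the shift along the world's x, y, z in units of 5 cm (1.0 is 5 cm), then the turn, a rotation vector about the world's x, y, z in units of 90 degrees (1.0 is 90 degrees). A call has 1 to 10 rows; each row shifts and turns the commanded pose from where the row before left it; what a row does not reach is not made up. A row lasts 1/8 s, in which the tool goes at most 62.5 mm and 10.7 degrees, less where a joint would pass 70% of its speed; a pose out of reach is approached as far as the arm can. A call with a number of a shift or a turn outside -1 to 1 is refused whole. A call with a gripper value outside its range is refused whole. "claw" is the opening, from 0 (shut) to 1 (fully open), set as the call begins (left out, the last holds). The fingers move at their own pace and stop on an object; "newtons" is the grip in N (left out, the last holds). Time passes only in rows, so rows that do not move let the fingers close. It gives the time, the measured TCP pose, the force, the opening and the grip force at its end, in the units of the state.
- r.observe(): the state, without advancing time (a new reading comes with each control period).
- r.get_image(name): name is "scene" or "top" or "wrist"; returns a dict with "pixels" (400x640x3 uint8, red, green, blue), "camera_matrix" (3x3 intrinsics, pixels), "D" ([k1, k2, p1, p2, k3] as OpenCV has them; the pictures are not rectified), "view" (4x4, takes a point from world to camera coordinates). Camera axes: x right, y up, looking along -z (the intrinsics and any distortion apply to the point x, -y, -z); pixel columns grow to the right and rows downward; lengths in m; the calibration is good to about 2 mm. A picture is of the moment at which its call begins. There is no depth.
- r.hand_in(): hands the job in; it is judged then, once.
The state is a dict: "time": time; "joints": joint angles; "dq": joint speeds; "tau": joint torques, N m; "ee_pos": TCP position; "tcp_rot": TCP orientation; "ft_force": force on the tool from outside, world axes, zero at the start; "wrist_torque": the same for the moment, N m; "gripper_width": opening from 0.0 (shut) to 1.0 (fully open); "finger_force": force on a finger pad.
Only numpy, scipy, OpenCV 4.12 (cv2) and the standard library are available. Lean on these libraries where they do the work, as an engineer would, in place of code of your own. Each camera call takes 0.05 s, during which the arm holds its last target. There are 200 camera calls.

## Working session

There is one attempt and no reset: what is moved stays moved. The work goes in short steps, Python scripts to look and compute and a tool call to move; the robot and the scene stay as the last step left them, time stands still between calls to the robot, and variables do not carry over. Pictures are saved under pics/ and viewed, at most 10 in all, crops included, and the job is handed in when it is done.

Besides the shell and the picture viewer there is one more tool, called after ">>>" as name(argument=value, ...) on one line, values as JSON. drive_tool: Moves the arm, as the interface text tells. Shifts and turns lie within -1 to 1; 1 stands for 5 cm of shift or 90 degrees of turn. Its arguments: {"type":"object","properties":{"steps":{"type":"array","items":{"type":"array"}},"claw":{"type":"number"},"newtons":{"type":"number"}},"required":["steps"]}

```bash
mkdir -p pics; cat > h.py <<'E'
import numpy as np, cv2
from station import r
def snap(n,f):
    im=r.get_image(n); cv2.imwrite('pics/'+f+'.png',im['pixels'][:,:,::-1]); np.savez('pics/'+f+'.npz',**{k:np.array(v) for k,v in im.items()}); return im
def load(f): return dict(np.load('pics/'+f+'.npz'))
def ray(im,uv):
    K=np.array(im['camera_matrix'],float);D=np.array(im['D'],float);V=np.array(im['view'])
    p=cv2.undistortPoints(np.array(uv,float).reshape(-1,1,2),K,D).reshape(-1,2)
    d=np.c_[p[:,0],-p[:,1],-np.ones(len(p))]@V[:3,:3]
    return -V[:3,:3].T@V[:3,3],d
def onz(im,uv,z):
    o,d=ray(im,uv); return o+d*((z-o[2])/d[:,2])[:,None]
def proj(im,P):
    K=np.array(im['camera_matrix'],float);D=np.array(im['D'],float);V=np.array(im['view'])
    c=np.atleast_2d(P)@V[:3,:3].T+V[:3,3]; c=c*[1,-1,-1]
    return cv2.projectPoints(c.reshape(-1,1,3),np.zeros(3),np.zeros(3),K,D)[0].reshape(-1,2)
E
python3 - <<'E'
from h import *
a=snap('scene','s0');b=snap('top','t0')
for i in(a,b):
    V=np.array(i['view']);print((-V[:3,:3].T@V[:3,3]).round(3),np.array(i['D']),i['camera_matrix'][0][0])
s=r.observe();print(s)
E
```

```text
[1.02  0.415 0.878] [-0.07999006  0.          0.          0.          0.        ] 423.58429841809726
[ 0.451 -0.027  1.105] [-0.01163486  0.          0.          0.          0.        ] 518.446662563753
{'time': 0.1, 'joints': array([ 1.07176943,  0.53712158, -0.00440935,  1.53871474,  0.0025874 ,
        1.06728405, -0.07122865]), 'dq': array([-0.00154144, -0.00030471, -0.00100117, -0.00074725, -0.00032775,
       -0.00047218, -0.0017071 ]), 'tau': array([ 2.00444134e-03, -5.72084033e+01,  9.93576162e-01, -2.52234542e+01,
       -5.62592398e-02,  1.34557957e-02,  7.39790062e-05]), 'ee_pos': array([ 0.27239233, -0.58959431,  0.23792998]), 'tcp_rot': array([-3.06688425e+00, -6.74293270e-01,  6.90419475e-04]), 'ft_force': array([ 0.76809509, -0.11333345,  0.61819345]), 'wrist_torque': array([-0.0028371 , -0.02994697, -0.05111767]), 'finger_force': 0.0, 'gripper_width': 0.9952117349662073}
```

View pics/s0.png

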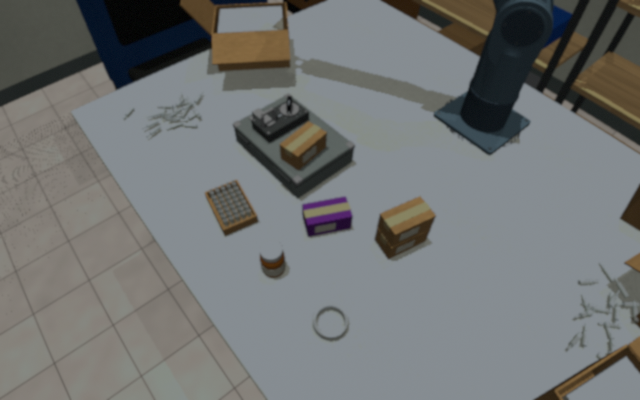

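View pics/t0.png

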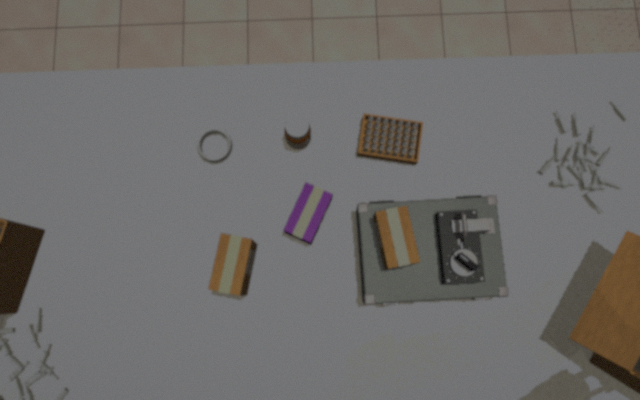

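The top view shows what could be taken for the carton: the brown one on the lid (398,238), the purple decoy (308,213) and the brown column (233,265). The one on the case's lid beside the lock is carton_top. The lock has its dial at (463,262), and the tray, jar and tape sit at (390,138), (297,133) and (214,146). Next is one close crop, with the measurements.

```bash
python3 - <<'E'
from h import *
t=load('t0'); p=t['pixels']
hsv=cv2.cvtColor(p,cv2.COLOR_RGB2HSV)
cv2.imwrite('pics/c1.png',np.hstack([cv2.resize(p[190:310,200:265],None,fx=4,fy=4,interpolation=2),cv2.resize(p[190:310,375:505],None,fx=4,fy=4,interpolation=2)])[:,:,::-1])
for n,(x0,y0,x1,y1),z in(('col',(200,225,265,305),.11),('top',(368,200,425,275),.125)):
    for vmin in (90,110,125):
        m=((hsv[...,1]>60)&(hsv[...,2]>vmin)).astype(np.uint8); 
        k=np.zeros_like(m);k[y0:y1,x0:x1]=m[y0:y1,x0:x1]
        k=cv2.morphologyEx(k,cv2.MORPH_CLOSE,np.ones((5,5)))
        c=cv2.findContours(k,0,2)[0]
        if not c: continue
        c=max(c,key=cv2.contourArea)
        w=onz(t,c.reshape(-1,2),z)[:,:2]
        print(n,vmin,cv2.minAreaRect((w*1000).astype(np.float32)))
# case lid corners rough
print(onz(t,[[362,206],[492,200],[502,296],[369,298]],.07).round(3))
print(onz(t,[[463,262]],.136).round(3))
E
```

```text
col 90 ((508.63006591796875, 119.92205810546875), (22.108694076538086, 110.57514190673828), 76.88341522216797)
col 110 ((517.5531616210938, 158.57826232910156), (21.839628219604492, 107.92942810058594), 77.98279571533203)
top 90 ((558.19921875, -201.97332763671875), (110.71061706542969, 21.307783126831055), 9.781486511230469)
top 110 ((558.19970703125, -201.19483947753906), (105.94954681396484, 19.7735595703125), 9.781485557556152)
[[ 0.624 -0.122  0.07 ]
 [ 0.628 -0.385  0.07 ]
 [ 0.438 -0.387  0.07 ]
 [ 0.441 -0.128  0.07 ]]
[[ 0.502 -0.298  0.136]]
```

View pics/c1.png

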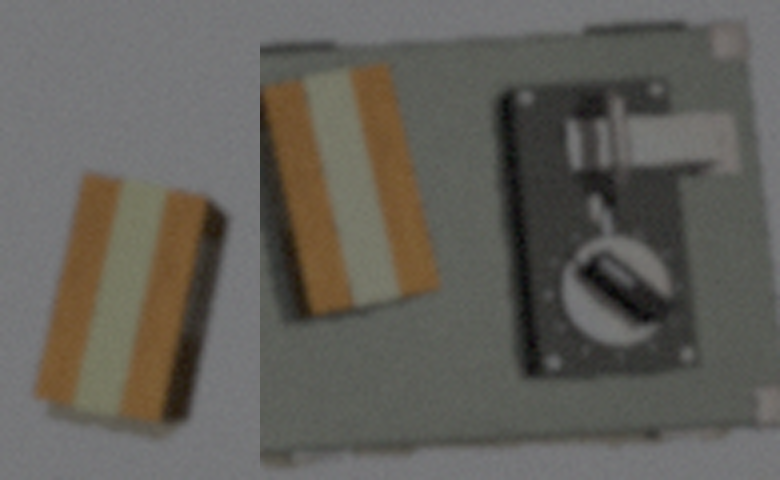

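The crop confirms the brown carton with a tape stripe on the lid. Its top corners are at about (375.5,212), (407.5,206.5), (420,262.5) and (387.5,269). The dial pointer faces upper left, and the rib is above the dial towards the shackle.

```bash
python3 - <<'E'
from h import *
from scipy.spatial.transform import Rotation as R
t=load('t0')
for n,c,z in(('col',[[220.75,233],[251.7,238.7],[240.7,295],[209,288.7]],.11),('top',[[375.5,212],[407.5,206.5],[420,262.5],[387.5,268.75]],.125)):
    w=onz(t,c,z)[:,:2]; e=(w[0]+w[1]-w[2]-w[3])/2; f=(w[0]+w[3]-w[1]-w[2])/2
    print(n,w.mean(0).round(4),'len',np.linalg.norm(e),np.linalg.norm(f),'yaw',np.degrees(np.arctan2(e[1],e[0])),np.degrees(np.arctan2(-f[0],f[1])))
M=R.from_rotvec(r.observe()['tcp_rot']).as_matrix();print(M.round(3),'y-axis deg',np.degrees(np.arctan2(M[1,1],M[0,1])))
V=t['view'];print(V.round(3))
E
```

```text
col [0.5135 0.1374] len 0.10820780776301539 0.06151434314061311 yaw -11.704968528354433 -12.305503790032033
top [ 0.5531 -0.1817] len 0.10879922053987157 0.06216349290666609 yaw 8.900298932806939 8.601178290464176
[[ 0.908  0.419 -0.001]
 [ 0.419 -0.908  0.001]
 [-0.    -0.002 -1.   ]] y-axis deg -65.20018200839564
[[-0.028 -0.999 -0.018  0.006]
 [ 0.983 -0.03   0.181 -0.644]
 [-0.181 -0.013  0.983 -1.005]
 [ 0.     0.     0.     1.   ]]
```

>>> drive_tool(steps=[[[0,0.3,0.8],[0,0,0]],[[0.4,0.9,0.4],[0,0,0]],[[0.6,0.95,0],[0,0,0]],[[0.6,0.95,0],[0,0,0]],[[0.6,0.95,0],[0,0,-0.03]],[[0.6,0.95,0],[0,0,-0.03]],[[0.7,0.95,0],[0,0,-0.03]],[[0.7,0.95,0],[0,0,-0.03]],[[0.7,0.9,-0.4],[0,0,-0.03]],[[0.7,0.36,-0.4],[0,0,-0.03]]], claw=1, newtons=20)

```text
time: 1.35
ee_pos: [0.5539, -0.1786, 0.2583]
tcp_rot: [-3.131, -0.239, -0.001]
ft_force: [0.4, -1.0, -0.0]
gripper_width: 0.999
finger_force: 0.0
```

>>> drive_tool(steps=[[[0,0,0],[0,0,0]],[[0,0,0],[0,0,0]]])

```text
time: 1.6
ee_pos: [0.5518, -0.183, 0.2586]
tcp_rot: [3.132, 0.235, -0.002]
ft_force: [-0.8, 0.2, 0.7]
gripper_width: 1.0
finger_force: 0.0
```

```bash
python3 - <<'E'
from h import *
from scipy.spatial.transform import Rotation as R
s=r.observe();M=R.from_rotvec(s['tcp_rot']).as_matrix();print(s['time'],s['ee_pos'],s['joints'].round(2),np.degrees(np.arctan2(M[1,1],M[0,1])))
w=snap('wrist','w1');V=w['view'];print((-V[:3,:3].T@V[:3,3]).round(3),V[:3,:3].round(2))
cv2.imwrite('pics/w1b.png',cv2.resize(cv2.convertScaleAbs(w['pixels'][:,:,::-1],alpha=1.8),(800,500)))
E
```

```text
1.6 [ 0.55182967 -0.18303932  0.25864305] [ 0.37  0.41 -0.16  1.7   0.08  1.05 -1.24] -81.43027470114168
[ 0.62  -0.172  0.405] [[ 0.15 -0.99  0.  ]
 [ 0.95  0.14 -0.27]
 [ 0.27  0.04  0.96]]
```

View pics/w1b.png

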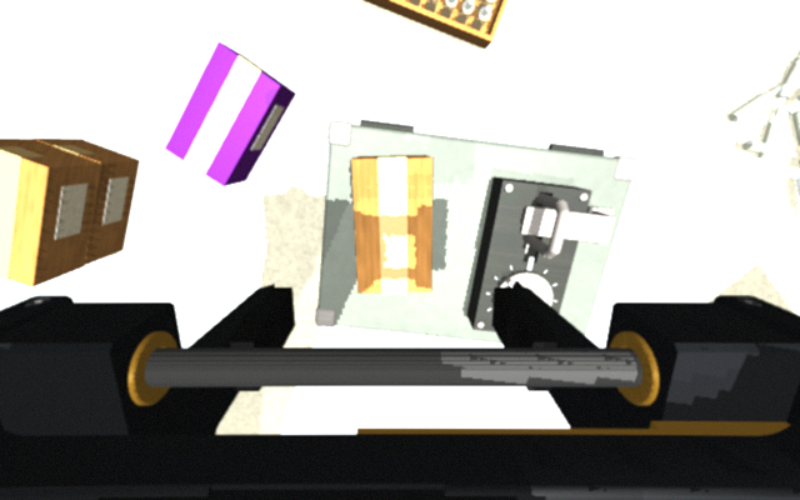

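The wrist view shows the carton with corners (351,157), (433,157), (432,292) and (358,292) at 1.25x scale. The lock is to its right, with the shackle bow near (562,222) and the rib near (530,258). I'll check these against the top-view numbers.

```bash
python3 - <<'E'
from h import *
w=load('w1')
q=lambda l,z:onz(w,np.array(l)/1.25,z)[:,:2].round(4).tolist()
print('carton',q([[351,157],[433,157],[432,292],[358,292]],.125))
print('lid corners',q([[330,124],[630,157],[318,322]],.07))
print('lock',q([[493,178],[592,188],[471,327]],.10))
print('screws',q([[509,188],[585,197],[481,324]],.10))
print('rib',q([[530,258]],.102),'bow ends',q([[562,207],[562,245]],.138))
E
```

```text
carton [[0.6054, -0.1424], [0.6146, -0.2035], [0.5064, -0.2224], [0.4971, -0.1611]]
lid corners [[0.6277, -0.115], [0.6396, -0.3849], [0.4339, -0.1225]]
lock [[0.6048, -0.2589], [0.6089, -0.3427], [0.4668, -0.2693]]
screws [[0.5987, -0.274], [0.6008, -0.3392], [0.4712, -0.2779]]
rib [[0.5417, -0.3061]] bow ends [[0.5935, -0.3036], [0.5649, -0.3117]]
```

>>> drive_tool(steps=[[[0.05,0.02,-0.6],[0,0,0]],[[0,0,-0.8],[0,0,0]],[[0,0,-0.8],[0,0,0]],[[0,0,-0.6],[0,0,0]],[[0,0,-0.37],[0,0,0]],[[0,0,0],[0,0,0]],[[0,0,0],[0,0,0]]])

```text
time: 2.52
ee_pos: [0.5559, -0.1816, 0.1016]
tcp_rot: [3.132, 0.235, 0.003]
ft_force: [0.5, 0.0, 0.0]
gripper_width: 0.999
finger_force: 0.0
```

>>> drive_tool(steps=[[[0,0,0],[0,0,0]],[[0,0,0],[0,0,0]],[[0,0,0],[0,0,0]],[[0,0,0],[0,0,0]],[[0,0,0],[0,0,0]],[[0,0,0],[0,0,0]]], claw=0.5, newtons=20)

```text
time: 3.28
ee_pos: [0.5554, -0.1813, 0.1007]
tcp_rot: [3.132, 0.235, 0.001]
ft_force: [-1.5, -0.5, 6.9]
gripper_width: 0.699
finger_force: 20.0
```

>>> drive_tool(steps=[[[0,0,0.3],[0,0,0]],[[0,0,0.6],[0,0,0]],[[0,0,0.7],[0,0,0]],[[0,0,0.8],[0,0,0]],[[0,0.2,0.6],[0,0,0]],[[-0.2,0.5,0.2],[0,0,-0.02]],[[-0.3,0.7,0],[0,0,-0.03]],[[-0.4,0.8,0],[0,0,-0.04]],[[-0.4,0.8,0],[0,0,-0.04]],[[-0.4,0.8,0],[0,0,-0.04]]])

```text
time: 4.53
ee_pos: [0.469, 0.0104, 0.2607]
tcp_rot: [-3.136, 0.187, -0.0]
ft_force: [-0.2, -0.0, -2.7]
gripper_width: 0.702
finger_force: 20.0
```

>>> drive_tool(steps=[[[-0.4,0.8,0],[0,0,-0.03]],[[-0.3,0.8,0],[0,0,-0.03]],[[-0.1,0.6,0],[0,0,0]],[[0,0.37,0],[0,0,0]],[[0,0,0],[0,0,0]],[[0,0,0],[0,0,0]]])

```text
time: 5.28
ee_pos: [0.4301, 0.1364, 0.2603]
tcp_rot: [3.123, -0.333, -0.0]
ft_force: [0.1, -0.9, -1.8]
gripper_width: 0.703
finger_force: 20.0
```

```bash
python3 - <<'E'
from h import *
from scipy.spatial.transform import Rotation as R
s=r.observe();M=R.from_rotvec(s['tcp_rot']).as_matrix();print(s['time'],s['ee_pos'],s['joints'].round(2),np.degrees(np.arctan2(M[1,1],M[0,1])),s['gripper_width'],s['finger_force'])
w=snap('wrist','w2')
cv2.imwrite('pics/w2b.png',cv2.resize(cv2.convertScaleAbs(w['pixels'][:,:,::-1],alpha=1.3),(800,500)))
E
```

```text
5.275 [0.43005943 0.136397   0.26027535] [-0.12  0.19 -0.32  2.    0.07  0.96 -2.26] -102.15559540633542 0.7032230681350892 19.956245007924736
```

View pics/w2b.png

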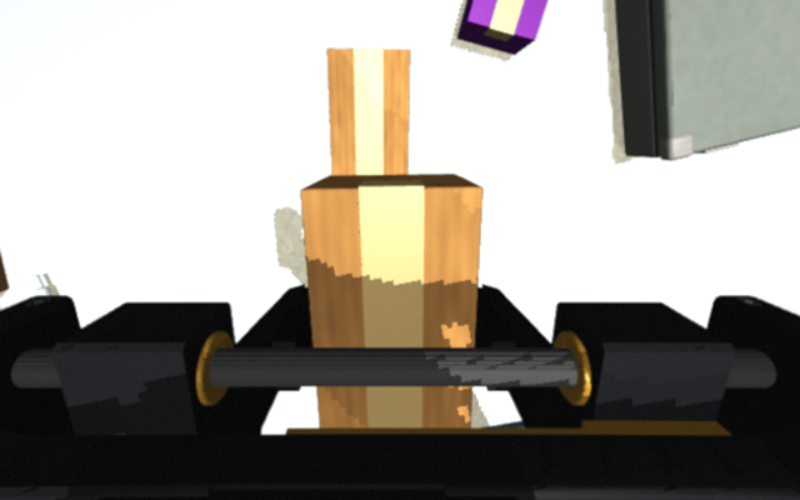

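The column's top face shows edges (327,50)-(410,50), running to (332,175) and (408,175). The held carton's far top edge is (302,188)-(482,188).

```bash
python3 - <<'E'
from h import *
w=load('w2'); q=lambda l,z:onz(w,np.array(l)/1.25,z)[:,:2]
c=q([[328,50],[410,50],[408,175],[332,175]],.11); h=q([[302,188],[482,188]],.2846)
print(c,h)
fm=(c[0]+c[1])/2; print('len',np.linalg.norm(c[0]-c[1]),np.linalg.norm(h[0]-h[1]))
mid=lambda a:a
d=(c[0]-c[3])/np.linalg.norm(c[0]-c[3])+(c[1]-c[2])/np.linalg.norm(c[1]-c[2]); 
n=c[1]-c[0]
print('yaw sides',np.degrees(np.arctan2(d[1],d[0])),'front',np.degrees(np.arctan2(n[0],-n[1])), 'held', np.degrees(np.arctan2((h[1]-h[0])[0],-(h[1]-h[0])[1])))
u=np.array([np.cos(np.radians(-12)),np.sin(np.radians(-12))])
print('col ctr',fm-u*.055,'held ctr',h.mean(0)-u*.055)
E
```

```text
[[0.57244356 0.15541044]
 [0.55973615 0.09608934]
 [0.47080863 0.11566177]
 [0.48374042 0.17582205]] [[0.48989058 0.15540373]
 [0.47717654 0.09633126]]
len 0.06066687678240581 0.06042519139441502
yaw sides -12.685697339261887 front -12.090822467349566 held -12.146348939687483
col ctr [0.51229174 0.13718503] held ctr [0.42973544 0.13730264]
```

>>> drive_tool(steps=[[[0.45,0,0],[0,0,0]],[[0.6,0,0],[0,0,0]],[[0.45,0,0],[0,0,0]],[[0.15,0,-0.3],[0,0,0]],[[0,0,-0.6],[0,0,0]],[[0,0,-0.6],[0,0,0]],[[0,0,-0.4],[0,0,0]],[[0,0,-0.25],[0,0,0]],[[0,0,0],[0,0,0]],[[0,0,0],[0,0,0]]])

```text
time: 6.58
ee_pos: [0.513, 0.1375, 0.1533]
tcp_rot: [-3.124, 0.331, -0.002]
ft_force: [-1.1, -0.2, -1.5]
gripper_width: 0.7
finger_force: 20.0
```

>>> drive_tool(steps=[[[0,0,-0.1],[0,0,0]],[[0,0,-0.08],[0,0,0]],[[0,0,-0.05],[0,0,0]],[[0,0,0],[0,0,0]],[[0,0,0],[0,0,0]]])

```text
time: 7.2
ee_pos: [0.5127, 0.1375, 0.1413]
tcp_rot: [-3.124, 0.331, -0.0]
ft_force: [0.2, 0.2, -1.7]
gripper_width: 0.701
finger_force: 20.0
```

>>> drive_tool(steps=[[[0,0,-0.02],[0,0,0]],[[0,0,0],[0,0,0]],[[0,0,0],[0,0,0]]])

```text
time: 7.58
ee_pos: [0.5128, 0.1375, 0.1406]
tcp_rot: [-3.124, 0.331, -0.001]
ft_force: [-0.8, -0.7, 5.6]
gripper_width: 0.701
finger_force: 20.0
```

>>> drive_tool(steps=[[[0,0,0],[0,0,0]],[[0,0,0],[0,0,0]],[[0,0,0],[0,0,0]],[[0,0,0],[0,0,0]]], claw=0.98)

```text
time: 8.07
ee_pos: [0.5126, 0.1374, 0.1401]
tcp_rot: [-3.124, 0.331, 0.0]
ft_force: [-0.3, 0.3, 0.2]
gripper_width: 0.979
finger_force: 0.0
```

>>> drive_tool(steps=[[[0,0,0.3],[0,0,0]],[[0,0,0.6],[0,0,0]],[[0,0,0.8],[0,0,0]],[[0,0,0.6],[0,0,0]],[[-0.6,0,0],[0,0,0]],[[-0.8,0,0],[0,0,0]],[[-0.1,0,0],[0,0,0]],[[0,0,0],[0,0,0]]])

```text
time: 9.07
ee_pos: [0.4383, 0.1375, 0.2561]
tcp_rot: [-3.124, 0.331, -0.003]
ft_force: [0.6, -0.3, 0.5]
gripper_width: 0.982
finger_force: 0.0
```

```bash
python3 - <<'E'
from h import *
s=r.observe();print(s['time'],s['ee_pos'])
w=snap('wrist','w3');b=snap('top','t3')
A=cv2.resize(cv2.convertScaleAbs(w['pixels'][:,:,::-1],alpha=1.3),(800,500))[:360,150:600]
B=cv2.resize(b['pixels'][215:305,190:270],None,fx=4,fy=4,interpolation=2)[:,:,::-1]
cv2.imwrite('pics/c3.png',np.hstack([A,cv2.convertScaleAbs(B,alpha=1.6)]))
E
```

```text
9.075 [0.4383159  0.13752567 0.25612614]
```

View pics/c3.png

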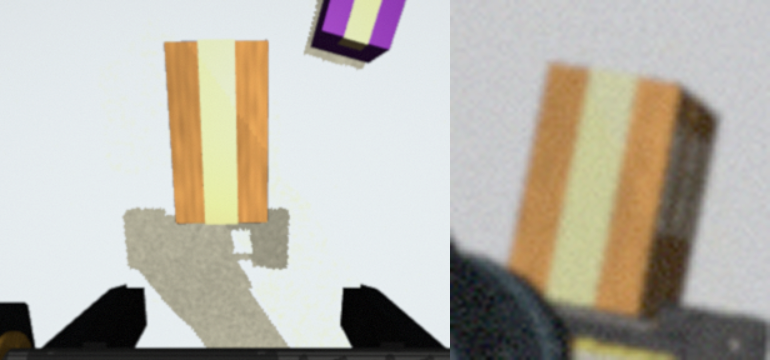

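The third carton sits flush on the column: the wrist view shows its top face at x 165-268, and in the top view the sides run on without a step. Now over to the lock.

```bash
python3 - <<'E'
from h import *
w=load('w3');c=onz(w,np.array([[315,41],[418,41],[418,221],[326,223]])/1.25,.165)[:,:2]
print(c.mean(0),c)
E
```

```text
[0.51255555 0.13749776] [[0.57222264 0.15650692]
 [0.55956059 0.09716957]
 [0.45342507 0.11779092]
 [0.46501389 0.17852364]]
```

>>> drive_tool(steps=[[[0,-0.5,0],[0,0,0.02]],[[0,-0.9,0],[0,0,0.02]],[[0,-1,0],[0,0,0.02]],[[0,-1,0],[0,0,0.02]],[[0,-1,0],[0,0,0.02]],[[0,-1,0],[0,0,0.02]],[[0,-1,0],[0,0,0.02]],[[0,-1,0],[0,0,0.02]],[[0,-0.8,0],[0,0,0]],[[0,-0.5,0],[0,0,0]]], claw=0.45)

```text
time: 10.42
ee_pos: [0.4377, -0.3007, 0.255]
tcp_rot: [3.14, 0.059, -0.0]
ft_force: [0.2, 1.4, -0.1]
gripper_width: 0.451
finger_force: 0.0
```

>>> drive_tool(steps=[[[0,0,0],[0,0,0]],[[0,0,0],[0,0,0]]])

```text
time: 10.68
ee_pos: [0.4381, -0.2966, 0.255]
tcp_rot: [-3.14, -0.064, 0.0]
ft_force: [0.3, 0.4, 0.9]
gripper_width: 0.451
finger_force: 0.0
```

```bash
python3 - <<'E'
from h import *
from scipy.spatial.transform import Rotation as R
s=r.observe();M=R.from_rotvec(s['tcp_rot']).as_matrix();print(s['time'],s['ee_pos'],s['joints'].round(2),'xyaw',np.degrees(np.arctan2(M[1,0],M[0,0])))
w=snap('wrist','w4')
g=np.array([.507,-.305,.1]);print(proj(w,[g,[.578,-.303,.138]]))
u,v=proj(w,[[.54,-.305,.1]])[0].astype(int);x0=max(u-110,0);y0=max(v-80,0);print(x0,y0)
cv2.imwrite('pics/w4b.png',cv2.resize(w['pixels'][y0:y0+160,x0:x0+220,::-1],None,fx=3.5,fy=3.5,interpolation=2))
E
```

```text
10.675 [ 0.43805442 -0.29657959  0.25497852] [ 0.54  0.31 -0.03  1.84  0.01  0.99 -1.03] xyaw 2.3513549226079924
[[326.29307197 115.17486565]
 [330.28986857  24.04330871]]
218 0
```

View pics/w4b.png

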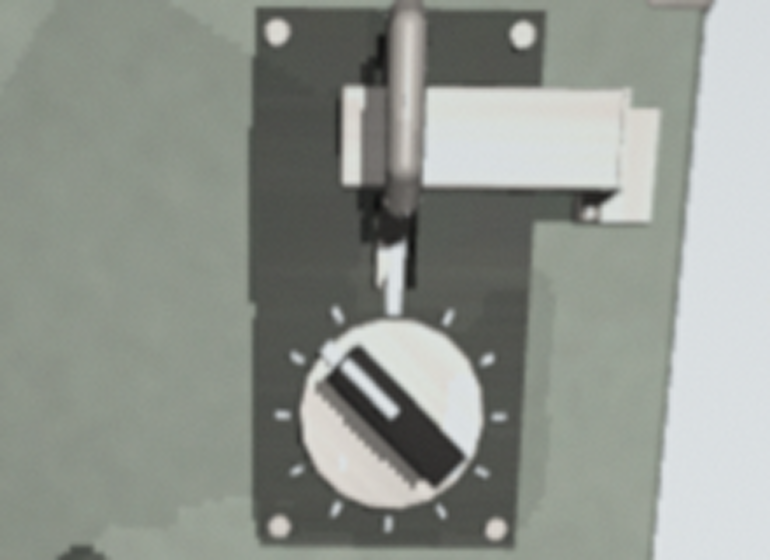

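The crop (3.5x, offset 218,0) shows the dial cap centred at (392,413), and the bar's top running (341,362)-(450,472) with its white line towards the upper left. The rib is at (393,280) and the shackle bow at about (406,100).

```bash
python3 - <<'E'
from h import *
w=load('w4'); q=lambda l,z:onz(w,np.array(l)/3.5+[218,0],z)[:,:2]
a=lambda v:np.degrees(np.arctan2(v[1],v[0]))
cap=q([[392,413],[301,413],[483,413]],.107);print('cap',cap)
l=q([[350,365],[395,412]],.136);print('line',a(l[0]-l[1]))
b=q([[341,362],[450,472]],.136);print('bar',a(b[0]-b[1]),b.mean(0),np.linalg.norm(b[0]-b[1]))
e=q([[357,347],[465,457]],.136);f=q([[325,380],[435,488]],.136);print(a(e[0]-e[1]),a(f[0]-f[1]))
sc=q([[276,32],[522,34],[279,527],[495,528]],.1);print('screws',sc,a(sc[0]-sc[2]),a(sc[1]-sc[3]))
rib=q([[395,245],[394,312]],.103);print('rib',rib)
t=q([[336,315],[337,510],[448,317],[442,511]],.1);print('ticks ctr',t.mean(0))
print('bow',q([[407,30],[407,100],[403,190]],.138))
E
```

```text
cap [[ 0.50448203 -0.30851112]
 [ 0.50342625 -0.28294219]
 [ 0.50552607 -0.33407188]]
line 47.60533351689751
bar 48.5317255558729 [ 0.50361737 -0.3081503 ] 0.03893457568688673
48.49786090433244 49.067491463450786
screws [[ 0.59901694 -0.27316939]
 [ 0.60116612 -0.33745406]
 [ 0.47043392 -0.27720063]
 [ 0.47278028 -0.34126073]] 1.7957056266492475 1.698333920393876
rib [[ 0.54862676 -0.30705192]
 [ 0.53147305 -0.30775488]]
ticks ctr [ 0.50363517 -0.30855041]
bow [[ 0.58904922 -0.3055687 ]
 [ 0.57487915 -0.30643022]
 [ 0.55586839 -0.3066323 ]]
```

>>> drive_tool(steps=[[[0.3,-0.05,0],[0,0,0.1]],[[0.4,-0.08,0],[0,0,0.1]],[[0.4,-0.06,0],[0,0,0.1]],[[0.22,-0.04,0],[0,0,0.1]],[[0,0,-0.2],[0,0,0.1]],[[0,0,-0.5],[0,0,0.013]],[[0,0,-0.5],[0,0,0]],[[0,0,0],[0,0,0]]])

```text
time: 11.72
ee_pos: [0.5028, -0.3072, 0.1938]
tcp_rot: [-2.861, -1.291, 0.003]
ft_force: [-0.5, -0.2, 0.6]
gripper_width: 0.448
finger_force: 0.0
```

```bash
python3 - <<'E'
from h import *
from scipy.spatial.transform import Rotation as R
s=r.observe();M=R.from_rotvec(s['tcp_rot']).as_matrix();print(s['time'],s['ee_pos'],s['joints'].round(2),'xyaw',np.degrees(np.arctan2(M[1,0],M[0,0])))
E
```

```text
11.725 [ 0.50280893 -0.30717342  0.19375079] [ 0.61  0.49 -0.18  1.73  0.11  0.93 -0.34] xyaw 48.57397744753907
```

Descend 80 mm with a 1 mm correction, then grip.

>>> drive_tool(steps=[[[0.02,-0.02,-0.4],[0,0,0]],[[0,0,-0.5],[0,0,0]],[[0,0,-0.4],[0,0,0]],[[0,0,-0.2],[0,0,0]],[[0,0,-0.08],[0,0,0]],[[0,0,0],[0,0,0]],[[0,0,0],[0,0,0]]])

```text
time: 12.6
ee_pos: [0.5051, -0.3103, 0.117]
tcp_rot: [2.864, 1.289, 0.001]
ft_force: [-0.0, 0.9, 0.2]
gripper_width: 0.453
finger_force: 0.0
```

>>> drive_tool(steps=[[[0,0,0],[0,0,0]],[[0,0,0],[0,0,0]],[[0,0,0],[0,0,0]],[[0,0,0],[0,0,0]],[[0,0,0],[0,0,0]]], claw=0, newtons=32)

```text
time: 13.22
ee_pos: [0.5037, -0.3093, 0.1162]
tcp_rot: [-2.863, -1.289, 0.002]
ft_force: [-4.2, 3.2, 6.3]
gripper_width: 0.133
finger_force: 32.0
```

>>> drive_tool(steps=[[[0,0,0],[0,0,-0.06]],[[0,0,0],[0,0,-0.065]],[[0,0,0],[0,0,-0.065]],[[0,0,0],[0,0,-0.065]],[[0,0,0],[0,0,-0.065]],[[0,0,0],[0,0,-0.065]],[[0,0,0],[0,0,-0.065]],[[0,0,0],[0,0,-0.067]],[[0,0,0],[0,0,0]],[[0,0,0],[0,0,0]]])

```text
time: 14.48
ee_pos: [0.5034, -0.3087, 0.1162]
tcp_rot: [-3.139, -0.054, 0.005]
ft_force: [-6.3, 5.1, 7.7]
gripper_width: 0.131
finger_force: 32.0
```

```bash
python3 - <<'E'
from h import *
from scipy.spatial.transform import Rotation as R
s=r.observe();M=R.from_rotvec(s['tcp_rot']).as_matrix();print(s['time'],s['ee_pos'],s['ft_force'],s['wrist_torque'],s['gripper_width'],'xyaw',np.degrees(np.arctan2(M[1,0],M[0,0])))
E
```

```text
14.475 [ 0.50338882 -0.30872557  0.11620625] [-6.29393002  5.07471757  7.70569941] [ 1.01576643  1.1405334  -0.03974557] 0.13129122312579655 xyaw 1.9568118215346528
```

>>> drive_tool(steps=[[[0,0,0],[0,0,0]],[[0,0,0],[0,0,0]],[[0,0,0],[0,0,0]],[[0,0,0.3],[0,0,0]],[[0,0,0.7],[0,0,0]],[[0,0,0.8],[0,0,0]],[[-0.4,0,0.6],[0,0,0]],[[-0.6,0,0],[0,0,0]],[[-0.2,0,0],[0,0,0]],[[0,0,0],[0,0,0]]], claw=0.45)

```text
time: 15.72
ee_pos: [0.4446, -0.3101, 0.2366]
tcp_rot: [3.141, 0.052, 0.001]
ft_force: [0.6, -0.6, 0.6]
gripper_width: 0.449
finger_force: 0.0
```

```bash
python3 - <<'E'
from h import *
s=r.observe();print(s['time'],s['ee_pos'])
w=snap('wrist','w5')
u,v=proj(w,[[.55,-.305,.1]])[0].astype(int);x0=max(u-110,0);y0=max(v-80,0);print(x0,y0)
cv2.imwrite('pics/w5b.png',cv2.resize(w['pixels'][y0:y0+160,x0:x0+220,::-1],None,fx=3.5,fy=3.5,interpolation=2))
E
```

```text
15.725 [ 0.44460263 -0.31013516  0.23656171]
203 0
```

View pics/w5b.png

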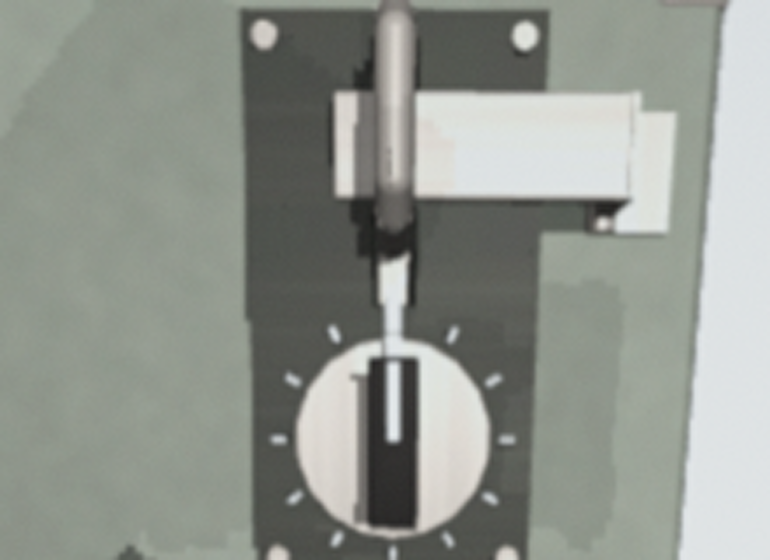

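The dial's pointer rests on the line to the rib: bar upright at (393,440), rib directly above. The bow is at about (396,120) in the crop, which agrees with y ≈ -0.306. Going over it.

```bash
python3 - <<'E'
from h import *
w=load('w5'); print(onz(w,np.array([[396,50],[396,120],[394,200]])/3.5+[203,0],.138).round(4))
E
```

```text
[[ 0.5857 -0.3061  0.138 ]
 [ 0.5724 -0.3066  0.138 ]
 [ 0.5565 -0.3067  0.138 ]]
```

>>> drive_tool(steps=[[[0.4,0.02,0],[0,0,0]],[[0.6,0.02,0],[0,0,0]],[[0.6,0.02,0],[0,0,0]],[[0.6,0.02,0],[0,0,0]],[[0.41,0,0],[0,0,0]],[[0,0,-0.4],[0,0,0]],[[0,0,-0.5],[0,0,0]],[[0,0,0],[0,0,0]],[[0,0,0],[0,0,0]]])

```text
time: 16.9
ee_pos: [0.576, -0.306, 0.1918]
tcp_rot: [3.141, 0.054, 0.001]
ft_force: [0.6, 0.5, 0.2]
gripper_width: 0.451
finger_force: 0.0
```

>>> drive_tool(steps=[[[0,0,-0.4],[0,0,0]],[[0,0,-0.5],[0,0,0]],[[0,0,-0.4],[0,0,0]],[[0,0,-0.17],[0,0,0]],[[0,0,0],[0,0,0]],[[0,0,0],[0,0,0]]])

```text
time: 17.65
ee_pos: [0.5757, -0.3064, 0.1186]
tcp_rot: [3.14, 0.053, 0.002]
ft_force: [0.5, 0.8, -0.2]
gripper_width: 0.448
finger_force: 0.0
```

>>> drive_tool(steps=[[[0,0,0],[0,0,0]],[[0,0,0],[0,0,0]],[[0,0,0],[0,0,0]],[[0,0,0],[0,0,0]],[[0,0,0],[0,0,0]]], claw=0, newtons=25)

```text
time: 18.27
ee_pos: [0.5752, -0.3061, 0.1179]
tcp_rot: [3.141, 0.053, 0.0]
ft_force: [-1.1, -0.2, 1.9]
gripper_width: 0.082
finger_force: 24.5
```

>>> drive_tool(steps=[[[0,0,0.05],[0,0,0]],[[0,0,0.1],[0,0,0]],[[0,0,0.1],[0,0,0]],[[0,0,0],[0,0,0]]])

```text
time: 18.77
ee_pos: [0.5755, -0.3063, 0.1308]
tcp_rot: [3.141, 0.053, 0.002]
ft_force: [-0.7, 0.8, -0.9]
gripper_width: 0.079
finger_force: 24.8
```

>>> drive_tool(steps=[[[0,0,0.15],[0,0,0]],[[0,0,0.2],[0,0,0]],[[0,0,0.25],[0,0,0]],[[0,0,0.3],[0,0,0]],[[0,0,0.4],[0,0,0]],[[0,0,0.4],[0,0,0]],[[0,0,0.2],[0,0,0]],[[0,0,0],[0,0,0]],[[0,0,0],[0,0,0]],[[0,0,0],[0,0,0]]])

```text
time: 20.02
ee_pos: [0.5747, -0.3058, 0.2243]
tcp_rot: [-3.14, -0.053, 0.002]
ft_force: [-0.1, -0.3, -0.7]
gripper_width: 0.08
finger_force: 24.8
```

>>> drive_tool(steps=[[[0,0,0],[0,0,0]],[[0,0,0],[0,0,0]],[[0,0,0],[0,0,0]],[[0,0,0],[0,0,0]]])

```text
time: 20.52
ee_pos: [0.5751, -0.3061, 0.2252]
tcp_rot: [3.141, 0.053, -0.0]
ft_force: [1.4, 0.1, -0.1]
gripper_width: 0.083
finger_force: 24.8
```

```bash
python3 - <<'E'
from h import *
w=snap('wrist','w6');s=snap('scene','s6')
A=cv2.resize(w['pixels'],(480,300));B=cv2.resize(s['pixels'][60:270,220:450],None,fx=1.4,fy=1.4)
C=np.zeros((300,800,3),np.uint8);C[:,:480]=A;C[:294,480:800]=B[:294,:320];cv2.imwrite('pics/c6.png',C[:,:,::-1])
E
```

```text
(no output)
```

View pics/c6.png

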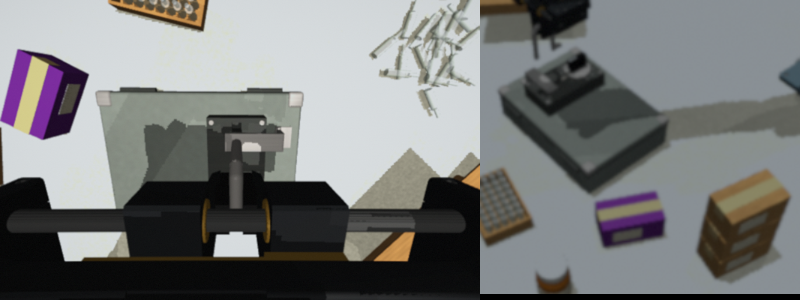

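The shackle is in the gripper at (237,170), clear of the lock with its feet about 8 cm up. The three-carton column stands square at the right of the scene view.

```bash
python3 -c "
from station import r
print(r.hand_in())"
```

```text
the job is handed in; nothing more can be done
None
```

I handed the job in after about 21 s of robot time: the carton is stacked flush on the column, the dial rests at the rib, and the shackle is held upright about 8 cm clear of the lock; the judge returned no verdict.

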